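Close the pressure cooker with its ratchet wrench

ROBOT

A 6-joint arm with a two-finger parallel gripper is mounted at the origin on a cart in front of the work surface, level with it; the furniture and walls round the work are solid. World frame = base frame: x ahead of the robot, y to its left, z up, the work surface at z = 0. Lengths are in m, angles in rad, forces in N, time in s.
With the tool pointing down it reaches from about 0.35 to 0.775 m from the base axis. Payload 5.5 kg.
Tool frame: the origin (TCP) lies midway between the tips of the shut fingers; the grasp point (between the pads) lies grasp_offset behind it (grasp_offset is the distance from the TCP to the grasp point, in m); z points along the fingers, y is the line along which they close (so a half turn about z gives the same grasp; the last joint's range is limited). The gripper opens to 85 mm and grips with 20 to 120 N. Pads are 22 mm wide; open, the fingers measure 114 mm over their backs; the gripper's body (76 mm by 85 mm) begins 54 mm behind the grasp point. The pads swing forward as they close: fully open they stand 13 mm farther back than shut.
Start: joints at [1.067, 0.313, 0.046, 1.304, 0, 1.431], TCP at [0.205, 0.537, 0.207] pointing down, gripper open.
Joint ranges: [-2.76, 2.76], [-0.86, 1.69], [-1.03, 1.26], [-2.2, 2.34], [-1.47, 1.5], [-3.14, 3.14]. Speed limits (rad/s): [2.57, 2.57, 3.14, 3.14, 3.14, 3.14].

INTERFACE

Orientations are given as a unit quaternion [w, x, y, z].
In Python, from workcell import * gives the robot as it stands.
- The arm moves only by the tool step_arm, never from a script. Its argument "deltas" is a list of rows, each a list of 7 numbers: the shift along the world's x, y, z in mm, then the turn, a rotation vector about the world's x, y, z in degrees, then the gripper's target within -1 to 1 (fully open at 1, half-way at 0, shut at -1). A call has 1 to 5 rows; each row shifts and turns the commanded pose from where the row before left it; what a row does not reach is not made up. A row lasts 1/10 s, in which the tool goes at most 50 mm and 8.59 degrees, less where a joint would pass 70% of its speed; a pose out of reach is approached as far as the arm can. A call is refused whole if a number of a shift passes 50 or a number of a turn 8.59, either way. A call with a gripper value outside its range is refused whole. The fingers move at their own pace and stop on an object; "newtons" is the grip in N (left out, the last holds). Time passes only in rows, so rows that do not move let the fingers close. It gives the time, the measured TCP pose, the force, the opening and the grip force at its end, in the units of the state.
- get_state(): the state, without advancing time (a new reading comes with each control period).
- read_camera(name): name is "scene" or "top"; returns a dict with "image" (480x640x3 uint8, red, green, blue), "z_map" (480x640 float32, m along the optical axis (not along the pixel's ray), 0 where there is no reading), "K" (3x3 intrinsics, pixels), "world_from_camera" (4x4, takes a point from camera to world coordinates). Camera axes: x right, y down, z forward; pixel columns grow to the right and rows downward; lengths in m; the calibration is good to about 2 mm. A picture is of the moment at which its call begins.
- hand_in(): hands the job in; it is judged then, once.
The state is a dict: "clock": time; "joint_pos": joint angles; "qvel": joint speeds; "tau": joint torques, N m; "tcp_pos": TCP position; "orientation": TCP orientation; "wrist_force": force on the tool from outside, world axes, zero at the start; "ft_torque": the same for the moment, N m; "finger_gap": finger opening in m; "grip_force": force on a finger pad.
Only numpy, scipy, OpenCV 4.12 (cv2) and the standard library are available. Lean on these libraries where they do the work, as an engineer would, in place of code of your own. Each camera call takes 0.05 s, during which the arm holds its last target. There are 200 camera calls.

TASK

The pressure cooker's lid is on, but the closing screw above it is still loose and the ratchet wrench on the screw is set for undoing. Flip the wrench's small pawl lever gently across to tightening, then swing the handle to and fro to wind the screw down clockwise until its pad clamps the lid and the handle takes about twice the push it took while the screw ran loose; do not force it further. Leave the mugs, the bowl and the bananas where they stand, and let go at the end.

Things in the scene. Friction and masses are not known exactly. Their poses are not given: they have to be found in the camera images.
- pot: pressure cooker, a plain metal pot 200 mm across, 95 mm high, standing fast on the table; origin under its middle, z up. A 28 mm wide steel clamp bar spans it along its y axis, top 146 mm above the table, legs 245 mm apart over all; black side grips reach out to 134 mm along its x axis, 79 mm high
- lid: the cooker's loose metal lid, 207 mm across, lying on the pot's rim; origin at the middle of its underside, z up. Its central steel boss, 56 mm across, stands 21 mm above that
- closing_screw: closing screw: toothed wheel (61 mm across, 16 teeth) above the clamp bar, 43 mm pad below. Origin on its upright axis at mid wheel, 160 mm up. Clockwise from above winds it down, 24 mm a turn, stiffly (2 to 5 N at the handle's grip); the pad starts a few mm above the lid's boss. Once it bears, the push grows steadily and doubles within 0.5 to 1 rad; the screw stays where it is left
- pawl_lever (a joint): angle of the wrench's pawl lever, rad, about an upright pin 46 mm from the screw axis on the handle's side. -0.34 (stop): undoing. +0.34 (other stop): tightening, the handle turns the wheel only when swung clockwise seen from above and clicks back freely, up to 0.4 rad a tooth. Starts near -0.3, stays by friction: 3 to 5 N at its knob move it
- lever_knob: upright steel thumb knob on the pawl lever's end, 12 x 10 mm, 22 mm high, over the screw's axis; origin 8 mm below its top, the lever plate's top 11 mm below the origin. Looking from the screw outward along the handle it starts 15 mm right of the handle's line (undoing) and belongs 15 mm left of it (tightening). A light part: keep pushes well under 25 N
- wrench_grip (a point): middle of the ratchet wrench's black grip, 165 mm from the screw's axis, 160 mm above the table; x points outward along the handle, z up. The grip is a level bar 125 mm long, 22 mm wide, 17 mm high. The handle turns level about the screw's axis, either way; at the start it points to the robot's left, 40 to 140 degrees from the x axis
- white_mug: white mug standing in front, left of the cooker, 78 mm across and 102 mm high; origin under its middle; to be left alone
- work_mug: white mug of coffee standing in front, right of the cooker, 82 mm across and 100 mm high; origin under its middle; to be left alone
- sweet_bowl: low white bowl right of the cooker, 170 mm across and 50 mm high; origin under its middle; to be left alone
- bananas: bunch of bananas behind the cooker to the left, 97 x 196 x 58 mm; origin under its middle; to be left alone. (Left of the cooker stands a tall blue bag, fixed: from y = 0.27 m on, x 0.47 to 0.75 m, 0.4 m high.)

How it is judged:
By the outcome, as a careful person would: the job done as asked, in the order asked, and still so for the second after the job is handed in, with the robot touching nothing.
It also fails if it takes over 64 s, if anything falls off the work surface, if the arm or the gripper's body presses on something with over 40 N, if the wrist force passes 120 N, or if a joint passes its speed limit or range.

## Working session

There is one attempt and no reset: what is moved stays moved. The work goes in short steps, Python scripts to look and compute and a tool call to move; the robot and the scene stay as the last step left them, time stands still between calls to the robot, and variables do not carry over. Pictures are saved under pics/ and viewed, at most 10 in all, crops included, and the job is handed in when it is done.

Besides the shell and the picture viewer there is one more tool, called after "Emit:" in YAML: its name, and indented under it one key for each argument. step_arm: Moves the arm, as the interface text tells. Its arguments: {"type":"object","properties":{"deltas":{"type":"array","items":{"type":"array","items":{"type":"number"}}},"newtons":{"type":"number"}},"required":["deltas"]}

```bash
mkdir -p pics
cat > h.py <<'E'
from workcell import *
import numpy as np, cv2
def snap(name,fn,crop=None,s=1):
    c=read_camera(name); im=c["image"][:,:,::-1]
    if crop: im=im[crop[1]:crop[3],crop[0]:crop[2]]
    cv2.imwrite("pics/"+fn,cv2.resize(im,None,fx=s,fy=s,interpolation=cv2.INTER_CUBIC)); return c
def cloud(c):
    z=c["z_map"];v,u=np.mgrid[:480,:640];K=c["K"]
    p=np.stack([(u-K[0,2])/K[0,0]*z,(v-K[1,2])/K[1,1]*z,z],-1)
    T=c["world_from_camera"];w=p@T[:3,:3].T+T[:3,3];w[z==0]=np.nan;return w
def pix(c,u,v,h):
    K=c["K"];T=c["world_from_camera"];d=T[:3,:3]@np.array([(u-K[0,2])/K[0,0],(v-K[1,2])/K[1,1],1])
    return T[:3,3]+d*(h-T[2,3])/d[2]
E
python3 - <<'E'
from h import *
a=snap("top","t1.png");b=snap("scene","s1.png")
np.savez("c1.npz",t=cloud(a),s=cloud(b));print(a["world_from_camera"],b["world_from_camera"],a["K"]);print(get_state())
E
```

```text
[[ 0.01927274 -0.9873077   0.15764535  0.44587441]
 [-0.9997605  -0.02066582 -0.00720222 -0.03940998]
 [ 0.01036868 -0.15746879 -0.98746953  1.15236032]
 [ 0.          0.          0.          1.        ]] [[ 0.55282077 -0.64657679  0.52566877 -0.00351641]
 [-0.83326417 -0.42306305  0.35593325 -0.44265726]
 [-0.00774714 -0.63478825 -0.77264731  1.02462608]
 [ 0.          0.          0.          1.        ]] [[474.0735045    0.         324.70092947]
 [  0.         474.0735045  241.35053969]
 [  0.           0.           1.        ]]
{'clock': 0.1, 'joint_pos': array([ 1.06739785e+00,  3.13924011e-01,  4.51455288e-02,  1.30358272e+00,
       -2.99164578e-05,  1.43123041e+00]), 'qvel': array([ 0.00059304, -0.00050779,  0.00316071,  0.00090566,  0.00131116,
       -0.00096193]), 'tau': array([ 2.49117889e-03, -4.81723952e+01,  2.99244332e+01,  1.27756182e-02,
       -1.58110483e-04,  1.04965005e-05]), 'tcp_pos': array([0.20439386, 0.53695255, 0.20582044]), 'orientation': array([-2.33037569e-04,  1.80914497e-01,  9.83498517e-01, -7.47078766e-04]), 'wrist_force': array([-0.16797195, -0.63853665,  0.2524653 ]), 'ft_torque': array([ 0.03339011, -0.01232844, -0.02196462]), 'grip_force': 0.0, 'finger_gap': 0.08519679339516735}
```

View pics/t1.png

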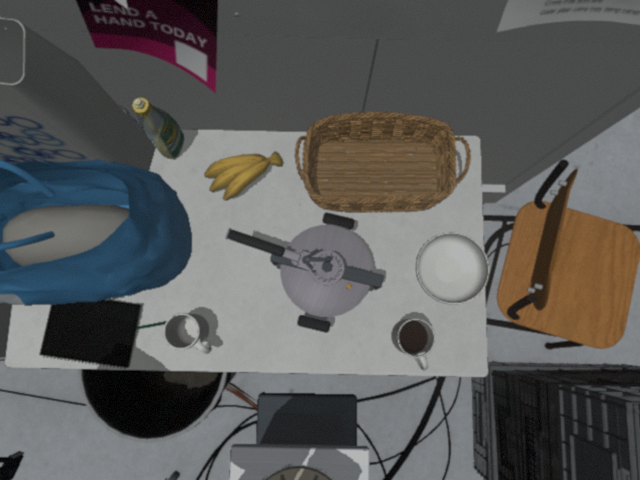

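View pics/s1.png

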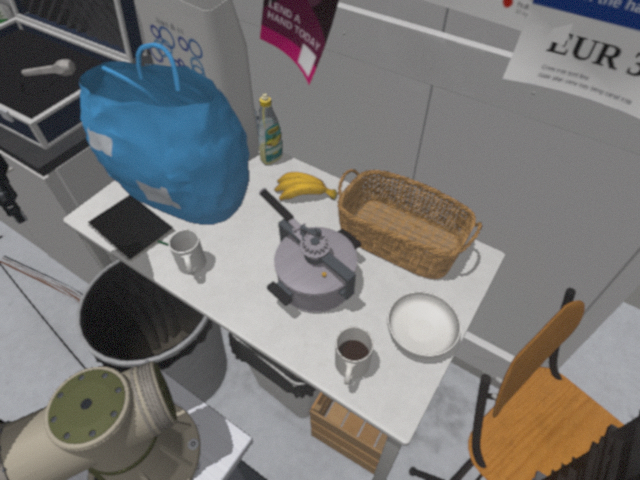

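Run:
```python
from h import *
a=snap("top","t2.png",(215,200,395,335),4.4)
w=np.load("c1.npz")["t"]
# grip: points z .155-.18
def stat(u0,v0,u1,v1,zl,zh):
    p=w[v0:v1,u0:u1].reshape(-1,3);p=p[(p[:,2]>zl)&(p[:,2]<zh)];return p
p=stat(222,222,285,262,.155,.185);c=p.mean(0);print("grip",len(p),c,np.linalg.svd(p[:,:2]-c[:2],full_matrices=False)[2][0],p.min(0),p.max(0))
p=stat(295,240,355,295,.155,.178);print("wheel",len(p),p.mean(0),p.min(0),p.max(0))
p=stat(285,235,355,295,.178,.25);print("high",len(p),p.mean(0),p.min(0),p.max(0))
for u,v in [(230,233),(285,249),(323,266),(347,266)]:print(u,v,pix(a,u,v,.168),w[v,u])
```

```text
grip 645 [0.5974191  0.0996354  0.16696726] [0.30902682 0.95105333] [0.56903481 0.03812715 0.15561643] [0.62896316 0.16353861 0.17485757]
wheel 789 [ 0.55232793 -0.0405309   0.16561356] [ 0.51426816 -0.08644141  0.15500402] [0.58738007 0.01550603 0.17796817]
high 90 [ 0.56336755 -0.03160808  0.18466946] [ 0.55716062 -0.0582165   0.17801478] [ 0.56992543 -0.00227196  0.19989929]
230 233 [0.61664319 0.15299357 0.168     ] [0.61658568 0.15292877 0.1683315 ]
285 249 [0.58505334 0.03627734 0.168     ] [0.58599577 0.03678985 0.16133456]
323 266 [ 0.55090619 -0.04404629  0.168     ] [ 0.55070256 -0.0440373   0.16990838]
347 266 [ 0.55192668 -0.09411194  0.168     ] [ 0.55800921 -0.09724932  0.1115429 ]
```

View pics/t2.png

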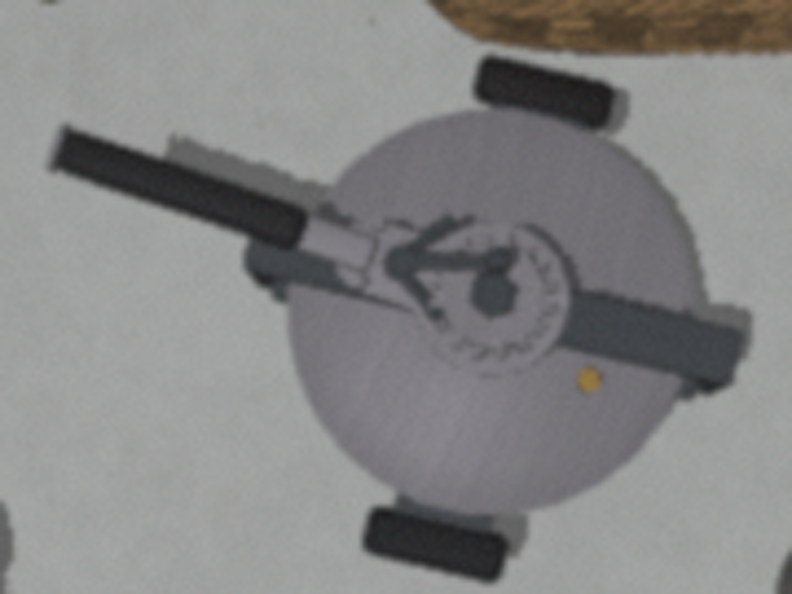

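Run:
```python
from h import *
w=np.load("c1.npz")["t"]
for v in range(248,272):print(v,*["%3d"%(1000*w[v,u,2]) for u in range(300,340)])
p=w[235:295,285:355].reshape(-1,3);p=p[p[:,2]>.19];print(len(p),np.median(p,0),p.min(0),p.max(0))
b=np.load("c1.npz")["s"];p=b[200:280,290:350].reshape(-1,3);p=p[p[:,2]>.19];print(len(p),np.median(p,0),p.min(0),p.max(0))
```

```text
Traceback (most recent call last):
ValueError: cannot convert float NaN to integer
```

Emit:
step_arm:
  deltas:
    - [10,-10,50,0,0,8.5,-1]
    - [20,-20,40,0,0,8.5,-1]
    - [40,-40,5,0,0,8.5,-1]
    - [45,-50,0,0,0,8.5,-1]
    - [45,-50,0,0,0,8.5,-1]

```text
clock: 0.65
tcp_pos: [0.3288, 0.4072, 0.2991]
orientation: [0.0, -0.172, 0.985, 0.0]
wrist_force: [1.1, 0.5, -0.3]
finger_gap: 0.0123
grip_force: 0.0
```

Run:
```python
from h import *
w=np.nan_to_num(np.load("c1.npz")["t"])
for v in range(252,270):print(v,*["%3d"%(1000*w[v,u,2]) for u in range(302,338)])
p=w[235:295,285:355].reshape(-1,3);p=p[p[:,2]>.19];print(len(p),np.median(p,0),p.min(0),p.max(0))
b=np.nan_to_num(np.load("c1.npz")["s"]);p=b[200:280,290:350].reshape(-1,3);p=p[p[:,2]>.19];print(len(p),np.median(p,0),p.min(0),p.max(0))
```

```text
252 155 152 151 153 153 150 107 110 109 159 164 163 162 163 161 109 110 154 155 152 155 155 151 154 152 152 152 157 154 154 155 152 153 113 111 112
253 155 152 152 152 154 155 154 154 162 163 162 163 162 165 113 157 154 154 156 155 155 155 168 169 154 153 154 165 164 154 153 154 155 157 112 112
254 152 153 154 155 151 154 154 165 165 161 165 162 105 110 154 153 150 155 154 153 153 154 166 168 155 153 152 164 168 152 156 154 154 157 151 153
255 155 154 155 155 154 152 164 163 162 162 162 149 153 155 157 153 155 168 167 150 153 155 166 168 164 167 150 166 164 153 153 157 166 164 151 153
256 155 155 177 179 178 178 162 164 163 160 152 152 151 153 156 152 153 163 167 160 163 167 168 167 167 168 167 167 165 166 155 155 164 167 152 151
257 153 178 179 177 179 178 176 179 177 179 177 176 178 179 177 152 154 156 169 169 167 169 168 197 196 196 199 198 197 163 169 167 168 156 153 154
258 173 180 178 175 181 177 179 180 179 179 179 180 180 175 182 181 177 177 177 178 179 176 182 196 195 195 196 197 199 167 167 165 169 151 153 155
259 177 179 180 178 176 177 180 178 179 179 177 177 175 177 176 
[... 1097 characters left out ...]
64 165 166 167 167 167
267 152 151 153 156 151 155 152 163 163 161 163 153 152 166 167 168 164 164 167 167 171 173 171 173 171 174 173 172 173 168 168 167 162 163 169 168
268 153 154 154 150 155 154 152 163 164 161 164 167 166   0 167 166 167 168 165 172 172 172 172 172 170 169 171 171 168 173 167 166 169 167 166 167
269 111 139 146 154 155 152 153 151 162 165 167 166 165 166 168 168 167 166 167 166 170 172 174 173 173 172 173 170 168 166 164 167 164 167 165 168
28 [ 0.56253452 -0.05277225  0.19595923] [ 0.558528   -0.05789942  0.19108831] [ 0.5663827  -0.04760504  0.19989929]
23 [ 0.56296949 -0.05459092  0.19574347] [ 0.55921995 -0.05971575  0.19025894] [ 0.56955129 -0.0470603   0.20057479]
```

Emit:
step_arm:
  deltas:
    - [20,-50,0,0,0,8.5,-1]
    - [15,-50,0,0,0,8.5,-1]
    - [15,-50,0,0,0,8.5,-1]
    - [30,-50,0,0,0,8.5,-1]
    - [40,-50,0,0,0,8.5,-1]

```text
clock: 1.15
tcp_pos: [0.4206, 0.2094, 0.2993]
orientation: [0.0, -0.478, 0.878, 0.0]
wrist_force: [0.3, 0.9, 1.0]
finger_gap: -0.0003
grip_force: 0.0
```

Emit:
step_arm:
  deltas:
    - [28,-45,0,0,0,8,-1]
    - [28,-45,0,0,0,0,-1]
    - [26,-45,0,0,0,0,-1]
    - [26,-45,0,0,0,0,-1]
    - [0,0,0,0,0,0,-1]

```text
clock: 1.65
tcp_pos: [0.524, 0.0385, 0.2976]
orientation: [-0.001, -0.528, 0.849, -0.0]
wrist_force: [-0.1, 0.9, 0.8]
finger_gap: 0.0001
grip_force: 0.0
```

Emit:
step_arm:
  deltas:
    - [0,0,-30,0,0,0,-1]
    - [0,0,-30,0,0,0,-1]
    - [0,0,-20,0,0,0,-1]
    - [0,0,0,0,0,0,-1]
    - [0,0,0,0,0,0,-1]

```text
clock: 2.15
tcp_pos: [0.5211, 0.044, 0.2192]
orientation: [-0.0, -0.531, 0.847, 0.0]
wrist_force: [0.0, 1.2, 0.4]
finger_gap: 0.0002
grip_force: 0.0
```

Run:
```python
from h import *
snap("scene","s2.png",(240,170,400,310),4.5)
```

```text
(no output)
```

View pics/s2.png

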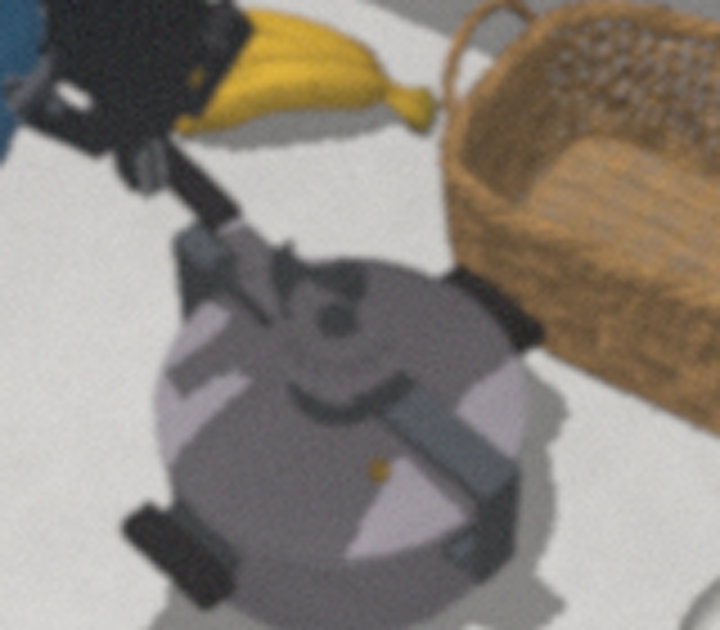

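Emit:
step_arm:
  deltas:
    - [24,0,0,0,0,4,-1]
    - [24,0,0,0,0,4,-1]
    - [24,0,0,0,0,0,-1]
    - [0,-27,0,0,0,0,-1]
    - [0,-27,0,0,0,0,-1]

```text
clock: 2.7
tcp_pos: [0.5951, -0.0103, 0.2204]
orientation: [0.001, -0.589, 0.808, -0.001]
wrist_force: [-0.3, -0.4, 0.7]
finger_gap: -0.0004
grip_force: 0.0
```

Emit:
step_arm:
  deltas:
    - [0,-27,0,0,0,0,-1]
    - [0,-26,0,0,0,0,-1]
    - [0,0,0,0,0,0,-1]
    - [0,0,0,0,0,0,-1]

```text
clock: 3.1
tcp_pos: [0.5942, -0.0638, 0.2204]
orientation: [0.001, -0.588, 0.809, -0.001]
wrist_force: [-0.7, 0.1, -0.1]
finger_gap: -0.0001
grip_force: 0.0
```

Run:
```python
from h import *
snap("top","t3.png",(245,200,385,305),5)
```

```text
(no output)
```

View pics/t3.png

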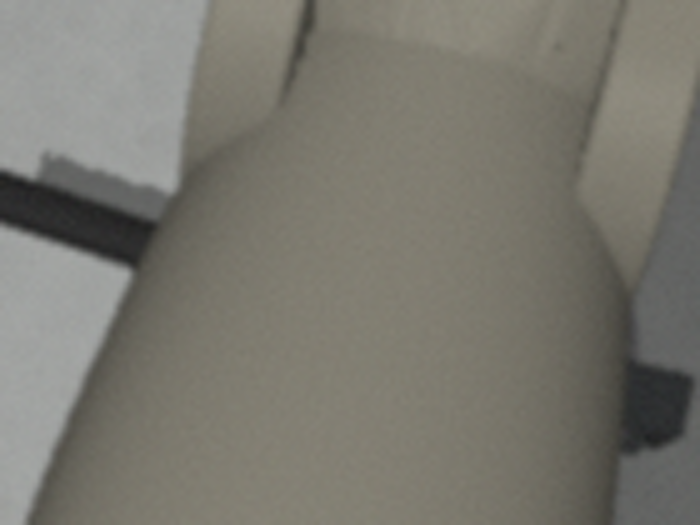

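Emit:
step_arm:
  deltas:
    - [0,0,-15,0,0,0,-1]
    - [0,0,-15,0,0,0,-1]
    - [0,0,-4,0,0,0,-1]
    - [-2,1,0,0,0,0,-1]

```text
clock: 3.55
tcp_pos: [0.5913, -0.0614, 0.1848]
orientation: [-0.0, -0.589, 0.808, 0.0]
wrist_force: [-0.3, -0.7, -0.1]
finger_gap: 0.0001
grip_force: 0.0
```

Emit:
step_arm:
  deltas:
    - [-3,1,0,0,0,0,-1]
    - [-3,1,0,0,0,0,-1]
    - [-3,1,0,0,0,0,-1]

```text
clock: 3.85
tcp_pos: [0.5826, -0.0593, 0.1858]
orientation: [0.0, -0.589, 0.808, -0.0]
wrist_force: [0.3, 0.1, -0.1]
finger_gap: 0.0003
grip_force: 0.0
```

Emit:
step_arm:
  deltas:
    - [-2,0.7,0,0,0,0,-1]
    - [-2,0.7,0,0,0,0,-1]
    - [-2,0.7,0,0,0,0,-1]

```text
clock: 4.15
tcp_pos: [0.5764, -0.0573, 0.1851]
orientation: [0.0, -0.588, 0.809, -0.0]
wrist_force: [0.5, 0.2, 0.4]
finger_gap: -0.0002
grip_force: 0.0
```

Emit:
step_arm:
  deltas:
    - [-2,0.7,0,0,0,0,-1]
    - [-2,0.7,0,0,0,0,-1]

```text
clock: 4.35
tcp_pos: [0.5723, -0.0559, 0.1849]
orientation: [-0.0, -0.588, 0.809, 0.0]
wrist_force: [-0.1, -0.9, -0.4]
finger_gap: -0.0004
grip_force: 0.0
```

Emit:
step_arm:
  deltas:
    - [-2,0.7,0,0,0,0,-1]
    - [-2,0.7,0,0,0,0,-1]

```text
clock: 4.55
tcp_pos: [0.5683, -0.0545, 0.1849]
orientation: [-0.0, -0.588, 0.809, 0.0]
wrist_force: [-0.2, 0.8, -0.2]
finger_gap: -0.0001
grip_force: 0.0
```

Emit:
step_arm:
  deltas:
    - [-2,0.7,0,0,0,0,-1]
    - [-2,0.7,0,0,0,0,-1]

```text
clock: 4.75
tcp_pos: [0.5643, -0.0531, 0.185]
orientation: [-0.0, -0.588, 0.809, 0.0]
wrist_force: [-0.6, -0.9, 0.1]
finger_gap: -0.0
grip_force: 0.0
```

Run:
```python
from h import *
c=snap("scene","s3.png",(260,190,380,290),6);print(get_state()["wrist_force"])
np.save("w3.npy",cloud(c))
```

```text
[-0.7790577   0.26559705  0.08337745]
```

View pics/s3.png

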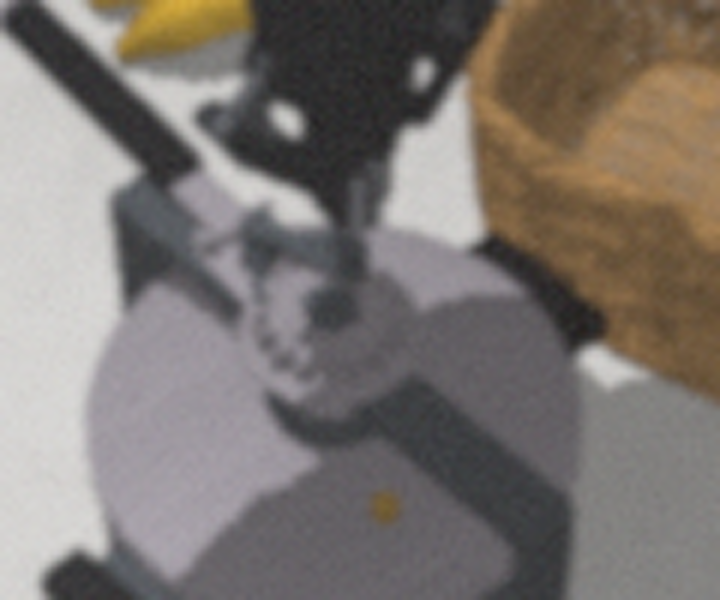

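Run:
```python
from h import *
c=read_camera("scene");T=np.linalg.inv(c["world_from_camera"])
def pr(p):
    q=T[:3,:3]@np.array(p)+T[:3,3];q=c["K"]@q;q=q[:2]/q[2];return q.round(1),((q-[260,190])*6).round()
for p in [(.5625,-.0535,.197),(.5643,-.0531,.185),(.5643,-.0531,.20),(.548,-.052,.172),(.535,-.0435,.197)]:print(p,*pr(p))
w=np.load("w3.npy")
for v in range(216,240):print(v,*["%4d,%4d,%3d"%tuple(1000*np.nan_to_num(w[v,u])) for u in range(314,326,1)])
```

```text
(0.5625, -0.0535, 0.197) [318.2 230.3] [349. 242.]
(0.5643, -0.0531, 0.185) [318.5 232.9] [351. 258.]
(0.5643, -0.0531, 0.2) [318.4 228.9] [351. 233.]
(0.548, -0.052, 0.172) [314.3 240.7] [326. 304.]
(0.535, -0.0435, 0.197) [307.9 236.1] [288. 277.]
216  545, -54,264  547, -55,262  546, -59,265  548, -60,264  552, -60,260  555, -61,259  556, -63,258  564, -60,249  566, -61,248  563, -66,254  565, -67,252  753,  52,  0
217  546, -53,258  547, -55,258  546, -59,263  549, -60,260  551, -61,259  553, -62,257  556, -63,255  565, -59,244  564, -63,247  567, -64,246  571, -63,241  749,  49,  1
218  540, -58,264  546, -56,257  548, -58,256  547, -61,259  550, -61,256  552, -62,255  554, -64,255  560, -62,247  563, -64,246  565, -65,244  574, -61,233  749,  49, -2
219  541, -57,259  548, -55,251  551, -55,248  546, -61,257  552, -60,251  552, -62,252  556, -62,248  559, -63,246  564, -63,241  564, -66,243  573, -62,231  742,  45,  2
220  540, -58,257  548, -55,248  550, -56,247  555, -55,240  555, -58,242  554, -61,246  557, -62,243  560, -63,241  562, -64,240  565, -65,238  571, -63,231  740
[... 2577 characters left out ...]
619, -35,107
236  563, -40,166  563, -43,167  564, -45,167  558, -52,178  558, -55,181  560, -57,180  560, -59,181  570, -55,168  574, -56,165  576, -58,164  577, -59,164  586, -56,152
237  559, -43,168  559, -46,170  558, -49,173  564, -48,166  565, -50,166  568, -51,163  568, -54,165  571, -55,164  571, -57,165  572, -60,166  578, -58,158  584, -58,152
238  554, -46,172  554, -49,173  556, -51,173  559, -51,169  558, -55,173  563, -54,167  566, -55,165  566, -58,168  567, -60,167  567, -63,169  571, -64,166  572, -65,165
239  551, -48,172  553, -50,171  554, -52,171  554, -55,173  557, -56,171  557, -58,172  563, -57,165  563, -60,167  565, -61,166  565, -64,168  567, -66,168  570, -67,165
```

Emit:
step_arm:
  deltas:
    - [10,-3.5,0,0,0,0,-1]
    - [10,-3.5,0,0,0,0,-1]
    - [12,-4,0,0,0,0,-1]
    - [0,0,0,0,0,0,-1]

```text
clock: 5.25
tcp_pos: [0.5986, -0.065, 0.1845]
orientation: [0.0, -0.588, 0.809, -0.0]
wrist_force: [-0.7, 0.1, 0.1]
finger_gap: -0.0002
grip_force: 0.0
```

Emit:
step_arm:
  deltas:
    - [0,0,-5,0,0,0,-1]
    - [0,0,-5,0,0,0,-1]
    - [0,0,-5,0,0,0,-1]
    - [0,0,0,0,0,0,-1]

```text
clock: 5.65
tcp_pos: [0.5955, -0.0638, 0.1688]
orientation: [-0.001, -0.588, 0.808, 0.001]
wrist_force: [-0.2, 0.3, -0.9]
finger_gap: -0.0001
grip_force: 0.0
```

Run:
```python
from h import *
import workcell;print([k for k in dir(workcell) if 'off' in k.lower()])
c=snap("scene","s4.png",(280,180,370,255),8);s=get_state();print(s["tcp_pos"],s["wrist_force"],s["finger_gap"],s.keys())
w=np.nan_to_num(cloud(c));m=(np.hypot(w[...,0]-.596,w[...,1]+.064)<.04)&(w[...,2]>.155)
for z in np.arange(.155,.26,.007):
    q=w[m&(abs(w[...,2]-z)<.0035)]
    if len(q):print(z.round(3),len(q),q.min(0).round(3),q.max(0).round(3))
```

```text
['grasp_offset']
[ 0.5957763  -0.0638953   0.16939486] [0.96336901 1.15641796 0.1911359 ] 0.00010893264538176078 dict_keys(['clock', 'joint_pos', 'qvel', 'tau', 'tcp_pos', 'orientation', 'wrist_force', 'ft_torque', 'grip_force', 'finger_gap'])
0.155 7 [ 0.564 -0.085  0.155] [ 0.584 -0.029  0.158]
0.162 29 [ 0.558 -0.077  0.159] [ 0.588 -0.026  0.165]
0.169 46 [ 0.556 -0.078  0.166] [ 0.585 -0.029  0.171]
0.176 11 [ 0.559 -0.059  0.173] [ 0.568 -0.038  0.179]
0.183 10 [ 0.559 -0.06   0.18 ] [ 0.567 -0.048  0.186]
0.19 12 [ 0.559 -0.059  0.187] [ 0.568 -0.048  0.193]
0.197 21 [ 0.56  -0.073  0.194] [ 0.591 -0.048  0.199]
0.204 19 [ 0.58  -0.076  0.201] [ 0.605 -0.057  0.207]
0.211 28 [ 0.58  -0.076  0.208] [ 0.605 -0.056  0.214]
0.218 20 [ 0.579 -0.076  0.215] [ 0.607 -0.058  0.221]
0.225 22 [ 0.58  -0.076  0.222] [ 0.606 -0.062  0.228]
0.232 13 [ 0.581 -0.079  0.229] [ 0.604 -0.066  0.234]
0.239 25 [ 0.565 -0.083  0.236] [ 0.615 -0.057  0.242]
0.246 68 [ 0.558 -0.087  0.243] [ 0.626 -0.049  0.249]
0.253 57 [ 0.557 -0.087  0.25 ] [ 0.628 -0.045  0.256]
0.26 40 [ 0.558 -0.088  0.257] [ 0.627 -0.051  0.263]
```

View pics/s4.png

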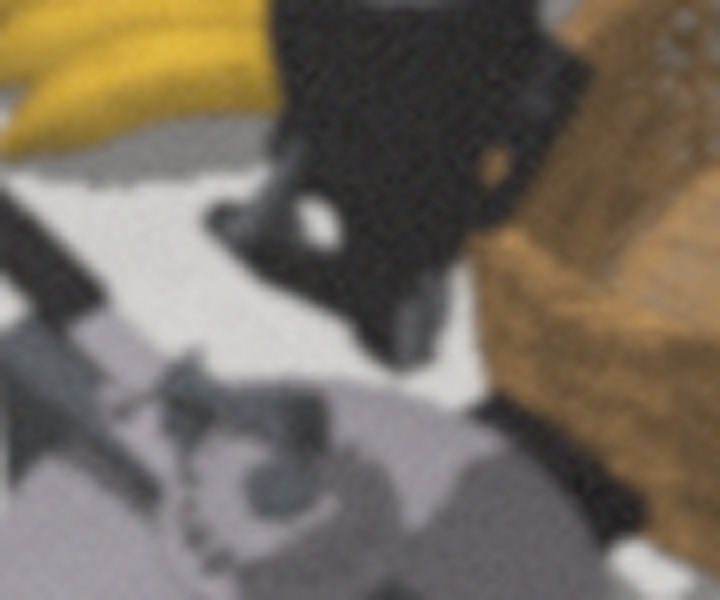

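Emit:
step_arm:
  deltas:
    - [0,0,-5,0,0,0,-1]
    - [0,0,-4,0,0,0,-1]
    - [-4,1.4,0,0,0,0,-1]
    - [-4,1.4,0,0,0,0,-1]

```text
clock: 6.1
tcp_pos: [0.588, -0.0612, 0.1608]
orientation: [-0.0, -0.588, 0.809, 0.0]
wrist_force: [-0.4, -1.2, 0.5]
finger_gap: 0.0002
grip_force: 0.0
```

Emit:
step_arm:
  deltas:
    - [-2,0.7,0,0,0,0,-1]
    - [-2,0.7,0,0,0,0,-1]
    - [-2,0.7,0,0,0,0,-1]

```text
clock: 6.4
tcp_pos: [0.5825, -0.0592, 0.1613]
orientation: [0.0, -0.588, 0.809, -0.0]
wrist_force: [0.9, 0.0, -0.9]
finger_gap: 0.0003
grip_force: 0.6
```

Run:
```python
from h import *
c=read_camera("scene");s=get_state();print(grasp_offset,s["tcp_pos"],s["wrist_force"])
w=np.nan_to_num(cloud(c));m=(np.hypot(w[...,0]-.58,w[...,1]+.06)<.04)&(w[...,2]>.17)
for z in np.arange(.17,.23,.006):
    q=w[m&(abs(w[...,2]-z)<.003)]
    if len(q):print(z.round(3),len(q),q.min(0).round(3),q.max(0).round(3))
```

```text
0.0187 [ 0.58248144 -0.05917417  0.16130697] [ 1.9458646  -0.87876412 -0.32347386]
0.17 32 [ 0.541 -0.073  0.17 ] [ 0.57  -0.043  0.173]
0.176 37 [ 0.542 -0.062  0.173] [ 0.568 -0.024  0.179]
0.182 19 [ 0.559 -0.059  0.179] [ 0.567 -0.025  0.184]
0.188 13 [ 0.558 -0.069  0.185] [ 0.577 -0.047  0.191]
0.194 34 [ 0.559 -0.072  0.192] [ 0.592 -0.048  0.197]
0.2 22 [ 0.559 -0.072  0.197] [ 0.595 -0.049  0.203]
0.206 25 [ 0.568 -0.073  0.203] [ 0.593 -0.05   0.208]
0.212 18 [ 0.566 -0.072  0.209] [ 0.592 -0.056  0.215]
0.218 18 [ 0.568 -0.072  0.215] [ 0.592 -0.056  0.22 ]
0.224 10 [ 0.568 -0.071  0.222] [ 0.586 -0.061  0.227]
```

Emit:
step_arm:
  deltas:
    - [-2,0.7,0,0,0,0,-1]
    - [-2,0.7,0,0,0,0,-1]

```text
clock: 6.65
tcp_pos: [0.5794, -0.0585, 0.1614]
orientation: [0.0, -0.588, 0.809, -0.001]
wrist_force: [2.6, -2.9, 0.6]
finger_gap: -0.0001
grip_force: 1.6
```

Emit:
step_arm:
  deltas:
    - [-2,0.7,0,0,0,0,-1]
    - [-2,0.7,0,0,0,0,-1]

```text
clock: 6.85
tcp_pos: [0.5749, -0.0571, 0.1614]
orientation: [0.0, -0.588, 0.809, -0.001]
wrist_force: [2.6, -3.2, 1.3]
finger_gap: 0.0002
grip_force: 1.8
```

Emit:
step_arm:
  deltas:
    - [-2,0.7,0,0,0,0,-1]
    - [-2,0.7,0,0,0,0,-1]

```text
clock: 7.05
tcp_pos: [0.5705, -0.0552, 0.1613]
orientation: [0.0, -0.588, 0.809, -0.0]
wrist_force: [2.6, -3.5, 2.2]
finger_gap: 0.0003
grip_force: 1.8
```

Emit:
step_arm:
  deltas:
    - [-2,0.7,0,0,0,0,-1]
    - [-2,0.7,0,0,0,0,-1]
    - [-2,0.8,0,0,0,0,-1]

```text
clock: 7.35
tcp_pos: [0.5644, -0.0528, 0.1611]
orientation: [0.0, -0.588, 0.809, -0.0]
wrist_force: [2.6, -3.1, 2.1]
finger_gap: 0.0001
grip_force: 1.9
```

Emit:
step_arm:
  deltas:
    - [-1.5,0.6,0,0,0,0,-1]
    - [-1.5,0.6,0,0,0,0,-1]

```text
clock: 7.55
tcp_pos: [0.5614, -0.0515, 0.161]
orientation: [0.0, -0.588, 0.809, -0.0]
wrist_force: [2.8, -4.0, 1.1]
finger_gap: 0.0001
grip_force: 1.9
```

Emit:
step_arm:
  deltas:
    - [-1.5,0.6,0,0,0,0,-1]
    - [-1.5,0.6,0,0,0,0,-1]

```text
clock: 7.75
tcp_pos: [0.5585, -0.0504, 0.161]
orientation: [0.0, -0.588, 0.809, 0.0]
wrist_force: [3.2, -3.8, 1.8]
finger_gap: 0.0005
grip_force: 2.0
```

Emit:
step_arm:
  deltas:
    - [-1.5,0.6,0,0,0,0,-1]

```text
clock: 7.85
tcp_pos: [0.557, -0.0497, 0.161]
orientation: [0.0, -0.588, 0.808, 0.0]
wrist_force: [3.3, -3.6, 2.3]
finger_gap: 0.0001
grip_force: 2.0
```

Emit:
step_arm:
  deltas:
    - [-1,0.4,0,0,0,0,-1]
    - [-1,0.4,0,0,0,0,-1]

```text
clock: 8.05
tcp_pos: [0.5551, -0.0488, 0.161]
orientation: [0.0, -0.589, 0.808, 0.0]
wrist_force: [3.3, -1.6, 1.2]
finger_gap: -0.0004
grip_force: 2.1
```

```bash
cat > knob.py <<'E'
from h import *
c=read_camera("scene");s=get_state();print(s["clock"],s["tcp_pos"],s["wrist_force"])
w=np.nan_to_num(cloud(c));m=(np.hypot(w[...,0]-.549,w[...,1]+.051)<.03)&(w[...,2]>.184)&(w[...,2]<.2)
p=w[m];print("knob?",len(p),np.median(p,0),p.min(0),p.max(0))
m=(w[...,2]>.155)&(w[...,2]<.178)&(w[...,1]>.03)&(w[...,1]<.16)&(w[...,0]>.5)&(w[...,0]<.68);p=w[m]
if len(p)>20:
    q=p[:,:2].mean(0);d=np.linalg.svd(p[:,:2]-q,full_matrices=False)[2][0];print("handle",len(p),q,np.degrees(np.arctan2(*d[::-1]))%180)
E
python3 knob.py
```

```text
8.1 [ 0.55490863 -0.04872758  0.16097809] [ 2.77049894 -2.50021683  1.27891254]
knob? 57 [ 0.54100159 -0.04952447  0.19508741] [ 0.5295009  -0.06114956  0.18664384] [ 0.56622337 -0.04011614  0.19950899]
handle 344 [0.59561568 0.0987577 ] 70.95586906953334
```

Emit:
step_arm:
  deltas:
    - [-1,0.4,0,0,0,0,-1]
    - [-1,0.4,0,0,0,0,-1]

```text
clock: 8.3
tcp_pos: [0.5541, -0.0484, 0.1612]
orientation: [0.001, -0.588, 0.809, -0.001]
wrist_force: [7.2, -3.9, -0.8]
finger_gap: -0.0004
grip_force: 3.5
```

Emit:
step_arm:
  deltas:
    - [-1,0.4,0,0,0,0,-1]

```text
clock: 8.4
tcp_pos: [0.5538, -0.0483, 0.1613]
orientation: [0.001, -0.588, 0.809, -0.001]
wrist_force: [8.9, -4.5, -1.5]
finger_gap: -0.0002
grip_force: 4.2
```

Emit:
step_arm:
  deltas:
    - [8,-3,0,0,0,0,-1]
    - [14,-5,10,0,0,0,-1]
    - [5,0,40,0,0,0,0]
    - [5,35,15,0,0,0,0]
    - [5,40,0,0,0,0,0]

```text
clock: 8.9
tcp_pos: [0.5895, 0.0192, 0.2281]
orientation: [0.001, -0.587, 0.809, -0.0]
wrist_force: [0.8, 0.8, -0.3]
finger_gap: 0.042
grip_force: 0.0
```

Emit:
step_arm:
  deltas:
    - [2,40,0,0,0,0,0]
    - [0,35,0,0,0,0,0]
    - [0,0,0,0,0,0,0]
    - [0,0,0,0,0,0,0]

```text
clock: 9.3
tcp_pos: [0.5896, 0.0953, 0.225]
orientation: [-0.001, -0.589, 0.808, 0.001]
wrist_force: [-0.6, -0.0, 0.7]
finger_gap: 0.0427
grip_force: 0.0
```

```bash
python3 knob.py
python3 - <<'E'
from h import *
c=snap("scene","s5.png",(240,150,400,270),5)
E
```

```text
9.35 [0.58997449 0.0943771  0.22520976] [ 0.33157021 -0.03292741 -0.22099589]
knob? 29 [ 0.53494916 -0.04618619  0.1949327 ] [ 0.52878677 -0.05184765  0.18500436] [ 0.54109954 -0.0398238   0.19958026]
handle 374 [0.59398386 0.09268219] 71.91502196780993
```

View pics/s5.png

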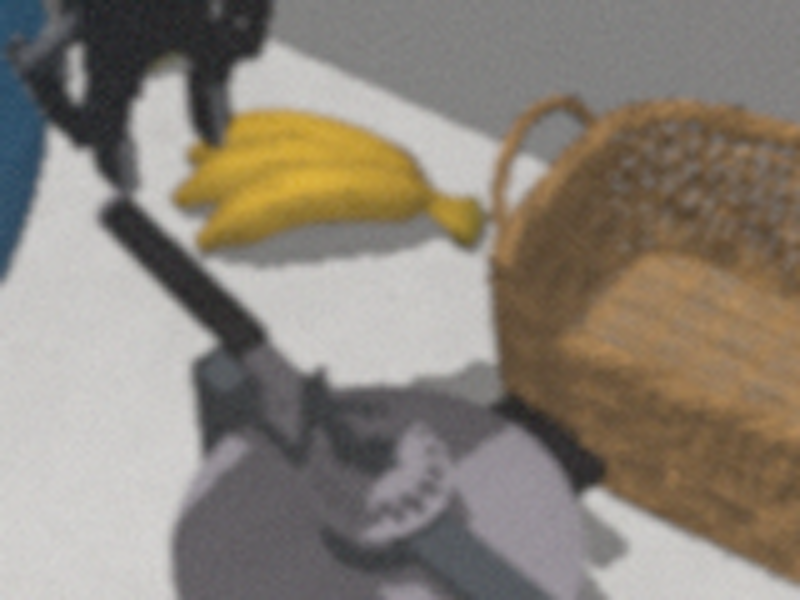

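Run:
```python
from h import *
w=np.nan_to_num(np.load("c1.npz")["t"])
r=w[100:225,290:475].reshape(-1,3)
for z in [.02,.04,.06,.08,.1,.12,.15]:
    q=r[(r[:,0]<1)&(abs(r[:,2]-z)<.01)]
    if len(q):print(z,len(q),np.percentile(q,2,0).round(3),np.percentile(q,98,0).round(3))
m=(w[...,2]>.14)&(w[...,0]>.3)&(w[...,0]<.85)&(w[...,1]<.24)&(w[...,1]>-.45)&(np.hypot(w[...,0]-.549,w[...,1]+.051)>.13)
q=w[m];print(len(q),q.min(0),q.max(0))
i=q[:,1]<.0;print(q[i].shape, q[i].min(0) if i.any() else '')
```

```text
0.02 2384 [ 0.705 -0.382  0.01 ] [0.929 0.008 0.029]
0.04 1163 [ 0.703 -0.395  0.031] [0.93  0.029 0.05 ]
0.06 1326 [ 0.703 -0.388  0.05 ] [0.93  0.025 0.07 ]
0.08 1749 [ 0.661 -0.378  0.071] [0.93  0.021 0.09 ]
0.1 1417 [ 0.703 -0.375  0.09 ] [0.93  0.022 0.11 ]
0.12 3136 [ 0.702 -0.352  0.111] [0.93  0.009 0.128]
0.15 814 [ 0.772 -0.37   0.14 ] [0.93  0.023 0.158]
817 [ 0.58066785 -0.36512585  0.14001029] [0.84999187 0.17372838 0.38352828]
(130, 3) [ 0.76965786 -0.36512585  0.14019906]
```

Emit:
step_arm:
  deltas:
    - [8,6,-20,0,0,0,0]
    - [0,0,-30,0,0,0,0]
    - [0,0,-20,0,0,0,0]
    - [0,0,0,0,0,0,0]

```text
clock: 9.8
tcp_pos: [0.5965, 0.0987, 0.1525]
orientation: [-0.003, -0.588, 0.809, 0.002]
wrist_force: [-1.3, -0.3, -0.0]
finger_gap: 0.0431
grip_force: 0.0
```

Emit:
step_arm:
  deltas:
    - [0,0,-10,0,0,0,0]
    - [0,0,-10,0,0,0,0]
    - [0,0,-8,0,0,0,0]
    - [0,0,0,0,0,0,0]

```text
clock: 10.2
tcp_pos: [0.5984, 0.1, 0.127]
orientation: [-0.001, -0.588, 0.809, 0.0]
wrist_force: [-0.7, 0.5, 0.4]
finger_gap: 0.0425
grip_force: 0.0
```

Run:
```python
from h import *
c=snap("scene","s6.png",(240,150,360,240),6);s=get_state();print(s["tcp_pos"],s["wrist_force"])
```

```text
[0.59866095 0.10013921 0.1276237 ] [-0.95767037 -0.09653813  0.52062983]
```

View pics/s6.png

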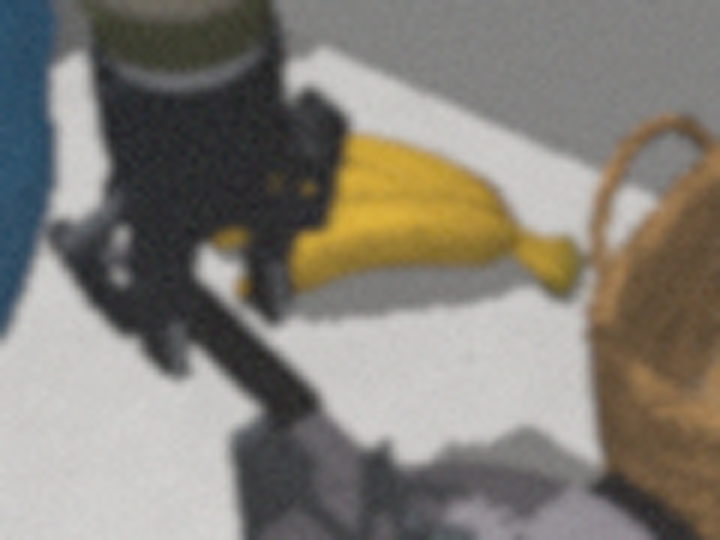

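Run:
```python
import numpy as np
for st,a,b in[(4,72,28),(6,28,148),(6,148,100)]:
    n=int(abs(b-a)/st);t=np.radians(np.linspace(a,b,n+1));p=np.c_[np.cos(t),np.sin(t)]*160
    print([[*x] for x in np.diff(p,axis=0).round(1).tolist()])
```

```text
[[10.5, -3.8], [10.2, -4.5], [9.9, -5.2], [9.5, -5.9], [9.0, -6.6], [8.6, -7.2], [8.0, -7.8], [7.5, -8.3], [6.9, -8.8], [6.2, -9.3], [5.6, -9.7]]
[[-8.6, 14.4], [-10.1, 13.4], [-11.4, 12.2], [-12.6, 11.0], [-13.7, 9.6], [-14.6, 8.1], [-15.4, 6.5], [-16.0, 4.9], [-16.4, 3.2], [-16.7, 1.5], [-16.7, -0.3], [-16.6, -2.0], [-16.3, -3.8], [-15.8, -5.5], [-15.2, -7.1], [-14.4, -8.6], [-13.4, -10.1], [-12.2, -11.4], [-11.0, -12.6], [-9.6, -13.7]]
[[9.6, 13.7], [11.0, 12.6], [12.2, 11.4], [13.4, 10.1], [14.4, 8.6], [15.2, 7.1], [15.8, 5.5], [16.3, 3.8]]
```

Emit:
step_arm:
  deltas:
    - [0,0,-4,0,0,0,-0.3]
    - [0,0,0,0,0,0,-0.3]
    - [0,0,0,0,0,0,-0.3]

```text
clock: 10.55
tcp_pos: [0.5991, 0.1003, 0.1242]
orientation: [0.0, -0.589, 0.808, -0.0]
wrist_force: [-0.4, 0.6, -0.0]
finger_gap: 0.0298
grip_force: 0.0
```

Emit:
step_arm:
  deltas:
    - [5.3,-1.9,0,0,0,-2,-0.3]
    - [5.2,-1.9,0,0,0,-2,-0.3]

```text
clock: 10.75
tcp_pos: [0.6096, 0.0965, 0.1243]
orientation: [0.0, -0.559, 0.829, -0.0]
wrist_force: [-0.8, -0.1, -0.2]
finger_gap: 0.0297
grip_force: 0.2
```

Emit:
step_arm:
  deltas:
    - [10.2,-4.5,0,0,0,-4,-0.3]
    - [9.9,-5.2,0,0,0,-4,-0.3]

```text
clock: 10.95
tcp_pos: [0.6299, 0.0868, 0.1243]
orientation: [0.0, -0.5, 0.866, -0.0]
wrist_force: [-0.5, -0.3, -0.1]
finger_gap: 0.0299
grip_force: 0.2
```

Emit:
step_arm:
  deltas:
    - [9.5,-5.9,0,0,0,-4,-0.3]
    - [9,-6.6,0,0,0,-4,-0.3]

```text
clock: 11.15
tcp_pos: [0.6476, 0.075, 0.124]
orientation: [-0.0, -0.438, 0.899, 0.001]
wrist_force: [-3.7, 2.9, -0.9]
finger_gap: 0.0298
grip_force: 2.1
```

Emit:
step_arm:
  deltas:
    - [8.6,-7.2,0,0,0,-4,-0.3]
    - [8,-7.8,0,0,0,-4,-0.3]

```text
clock: 11.35
tcp_pos: [0.664, 0.0605, 0.1238]
orientation: [-0.0, -0.375, 0.927, 0.002]
wrist_force: [-2.2, 3.2, -0.6]
finger_gap: 0.0296
grip_force: 2.1
```

Emit:
step_arm:
  deltas:
    - [7.5,-8.3,0,0,0,-4,-0.3]
    - [6.9,-8.8,0,0,0,-4,-0.3]

```text
clock: 11.55
tcp_pos: [0.6786, 0.0435, 0.1238]
orientation: [-0.0, -0.309, 0.951, 0.001]
wrist_force: [-1.5, 3.3, -0.4]
finger_gap: 0.03
grip_force: 2.1
```

Emit:
step_arm:
  deltas:
    - [6.2,-9.3,0,0,0,-4,-0.3]
    - [5.6,-9.7,0,0,0,-4,-0.3]

```text
clock: 11.75
tcp_pos: [0.6906, 0.0246, 0.1237]
orientation: [-0.0, -0.242, 0.97, 0.002]
wrist_force: [-1.0, 5.3, -1.0]
finger_gap: 0.0299
grip_force: 2.1
```

```bash
cat > f.py <<'E'
from h import *
s=get_state();p=s["tcp_pos"]-[.549,-.051,0];t=np.arctan2(p[1],p[0]);f=s["wrist_force"]
print(s["clock"],s["tcp_pos"],"th",np.degrees(t),"r",np.hypot(*p[:2]),"Ft",-f[0]*np.sin(t)+f[1]*np.cos(t),"Fr",f[0]*np.cos(t)+f[1]*np.sin(t))
E
python3 f.py
```

```text
11.75 [0.69064006 0.02460412 0.12369657] th 28.092246496325487 r 0.1605549466478764 Ft 5.12975859514381 Fr 1.550217551593665
```

Emit:
step_arm:
  deltas:
    - [-8.6,14.4,0,0,0,6,-0.3]
    - [-10.1,13.4,0,0,0,6,-0.3]
    - [-11.4,12.2,0,0,0,6,-0.3]
    - [-12.6,11,0,0,0,6,-0.3]
    - [-13.7,9.6,0,0,0,6,-0.3]

```text
clock: 12.25
tcp_pos: [0.6344, 0.0842, 0.1242]
orientation: [0.0, -0.488, 0.873, -0.0]
wrist_force: [-0.1, -0.8, -0.3]
finger_gap: 0.0298
grip_force: 0.2
```

```bash
python3 f.py; python3 knob.py
```

```text
12.25 [0.63437506 0.08418834 0.12418989] th 57.72648947332042 r 0.15988992382331582 Ft -0.2853660229230004 Fr -0.7299201773786647
12.3 [0.63188358 0.08579513 0.12432438] [-3.76018742  1.21570598 -0.91549331]
knob? 27 [ 0.53602154 -0.04335596  0.19292608] [ 0.53216167 -0.04819748  0.18424918] [ 0.54218111 -0.03557977  0.19597778]
handle 324 [0.62843464 0.07167388] 53.63910750529236
```

Emit:
step_arm:
  deltas:
    - [-14.6,8.1,-1,0,0,6,-0.3]
    - [-15.4,6.5,-1,0,0,6,-0.3]
    - [-16,4.9,-1,0,0,6,-0.3]
    - [-16.4,3.2,-1,0,0,6,-0.3]
    - [-16.7,1.5,0,0,0,6,-0.3]

```text
clock: 12.8
tcp_pos: [0.5558, 0.108, 0.1204]
orientation: [0.001, -0.696, 0.718, -0.001]
wrist_force: [-0.1, -0.3, 0.5]
finger_gap: 0.0295
grip_force: 0.3
```

Emit:
step_arm:
  deltas:
    - [-16.7,-0.3,0,0,0,6,-0.3]
    - [-16.6,-2,0,0,0,6,-0.3]
    - [-16.3,-3.8,0,0,0,6,-0.3]
    - [-15.8,-5.5,0,0,0,6,-0.3]
    - [-15.2,-7.1,0,0,0,6,-0.3]

```text
clock: 13.3
tcp_pos: [0.475, 0.0891, 0.1205]
orientation: [-0.0, 0.858, -0.513, 0.001]
wrist_force: [0.1, -0.0, -0.1]
finger_gap: 0.0299
grip_force: 0.2
```

Emit:
step_arm:
  deltas:
    - [-14.4,-8.6,0,0,0,6,-0.3]
    - [-13.4,-10.1,0,0,0,6,-0.3]
    - [0,0,0,0,0,0,-0.3]

```text
clock: 13.6
tcp_pos: [0.446, 0.0698, 0.1204]
orientation: [0.0, 0.906, -0.423, -0.0]
wrist_force: [0.7, 0.0, 0.8]
finger_gap: 0.0302
grip_force: 0.0
```

```bash
python3 f.py
python3 - <<'E'
import numpy as np
st,a,b=4,130,26
n=int(abs(b-a)/st);t=np.radians(np.linspace(a,b,n+1));p=np.c_[np.cos(t),np.sin(t)]*160
print(list(zip(np.degrees(t[1:]).round(),np.diff(p,axis=0).round(1).tolist())))
E
```

```text
13.6 [0.44604489 0.06976174 0.12040547] th 130.4491658785034 r 0.1586920045564475 Ft -0.5370965291444859 Fr -0.4068371288061719
[(np.float64(126.0), [8.8, 6.9]), (np.float64(122.0), [9.3, 6.2]), (np.float64(118.0), [9.7, 5.6]), (np.float64(114.0), [10.0, 4.9]), (np.float64(110.0), [10.4, 4.2]), (np.float64(106.0), [10.6, 3.5]), (np.float64(102.0), [10.8, 2.7]), (np.float64(98.0), [11.0, 1.9]), (np.float64(94.0), [11.1, 1.2]), (np.float64(90.0), [11.2, 0.4]), (np.float64(86.0), [11.2, -0.4]), (np.float64(82.0), [11.1, -1.2]), (np.float64(78.0), [11.0, -1.9]), (np.float64(74.0), [10.8, -2.7]), (np.float64(70.0), [10.6, -3.5]), (np.float64(66.0), [10.4, -4.2]), (np.float64(62.0), [10.0, -4.9]), (np.float64(58.0), [9.7, -5.6]), (np.float64(54.0), [9.3, -6.2]), (np.float64(50.0), [8.8, -6.9]), (np.float64(46.0), [8.3, -7.5]), (np.float64(42.0), [7.8, -8.0]), (np.float64(38.0), [7.2, -8.6]), (np.float64(34.0), [6.6, -9.0]), (np.float64(30.0), [5.9, -9.5]), (np.float64(26.0), [5.2, -9.9])]
```

Emit:
step_arm:
  deltas:
    - [8.8,6.9,0,0,0,-4,-0.3]
    - [9.3,6.2,0,0,0,-4,-0.3]
    - [9.7,5.6,0,0,0,-4,-0.3]

```text
clock: 13.9
tcp_pos: [0.4757, 0.0894, 0.1203]
orientation: [0.0, 0.856, -0.517, 0.0]
wrist_force: [-3.1, -2.5, 0.4]
finger_gap: 0.0298
grip_force: 1.9
```

Emit:
step_arm:
  deltas:
    - [10,4.9,0,0,0,-4,-0.3]
    - [10.4,4.2,0,0,0,-4,-0.3]

```text
clock: 14.1
tcp_pos: [0.4951, 0.0981, 0.1197]
orientation: [0.001, 0.818, -0.576, -0.0]
wrist_force: [-3.3, -3.2, 0.5]
finger_gap: 0.0298
grip_force: 2.0
```

Emit:
step_arm:
  deltas:
    - [10.6,3.5,0,0,0,-4,-0.3]
    - [10.8,2.7,0,0,0,-4,-0.3]

```text
clock: 14.3
tcp_pos: [0.5163, 0.1043, 0.1195]
orientation: [0.001, 0.776, -0.631, -0.001]
wrist_force: [-3.2, -2.3, -0.9]
finger_gap: 0.0303
grip_force: 2.0
```

Emit:
step_arm:
  deltas:
    - [11,1.9,0,0,0,-4,-0.3]
    - [11.1,1.2,0,0,0,-4,-0.3]

```text
clock: 14.5
tcp_pos: [0.5381, 0.1076, 0.1193]
orientation: [0.001, 0.73, -0.684, -0.001]
wrist_force: [-4.4, -1.5, 0.3]
finger_gap: 0.0297
grip_force: 2.1
```

Emit:
step_arm:
  deltas:
    - [11.2,0.4,-1,0,0,-4,-0.3]
    - [11.2,-0.4,-1,0,0,-4,-0.3]

```text
clock: 14.7
tcp_pos: [0.5604, 0.1078, 0.1174]
orientation: [-0.001, -0.68, 0.733, 0.001]
wrist_force: [-4.5, -0.8, 1.2]
finger_gap: 0.0297
grip_force: 2.3
```

Emit:
step_arm:
  deltas:
    - [11.1,-1.2,0,0,0,-4,-0.3]
    - [11,-1.9,0,0,0,-4,-0.3]

```text
clock: 14.9
tcp_pos: [0.5823, 0.1049, 0.1173]
orientation: [-0.001, -0.628, 0.779, 0.001]
wrist_force: [-5.5, -0.3, 2.3]
finger_gap: 0.0301
grip_force: 2.6
```

Emit:
step_arm:
  deltas:
    - [10.8,-2.7,0,0,0,-4,-0.3]
    - [10.6,-3.5,0,0,0,-4,-0.3]

```text
clock: 15.1
tcp_pos: [0.6035, 0.0991, 0.1172]
orientation: [-0.001, -0.572, 0.82, 0.002]
wrist_force: [-5.6, 1.9, 1.0]
finger_gap: 0.0299
grip_force: 2.8
```

Emit:
step_arm:
  deltas:
    - [10.4,-4.2,0,0,0,-4,-0.3]
    - [10,-4.9,0,0,0,-4,-0.3]

```text
clock: 15.3
tcp_pos: [0.6238, 0.0904, 0.117]
orientation: [-0.001, -0.513, 0.858, 0.002]
wrist_force: [-6.1, 2.9, -0.1]
finger_gap: 0.0297
grip_force: 3.1
```

Emit:
step_arm:
  deltas:
    - [9.7,-5.6,0,0,0,-4,-0.3]

```text
clock: 15.4
tcp_pos: [0.6334, 0.085, 0.117]
orientation: [-0.002, -0.483, 0.876, 0.002]
wrist_force: [-6.1, 3.5, 0.4]
finger_gap: 0.0301
grip_force: 3.3
```

```bash
python3 f.py
```

```text
15.4 [0.63337338 0.08498389 0.11697901] th 58.181803791142784 r 0.16003276599683658 Ft 6.989671278063604 Fr -0.22205217734076088
```

Emit:
step_arm:
  deltas:
    - [9.3,-6.2,0,0,0,-4,-0.3]
    - [8.8,-6.9,0,0,0,-4,-0.3]

```text
clock: 15.6
tcp_pos: [0.6514, 0.0723, 0.1169]
orientation: [-0.002, -0.421, 0.907, 0.002]
wrist_force: [-6.1, 4.4, -0.5]
finger_gap: 0.03
grip_force: 3.6
```

Emit:
step_arm:
  deltas:
    - [8.3,-7.5,0,0,0,-4,-0.3]
    - [7.8,-8,0,0,0,-4,-0.3]

```text
clock: 15.8
tcp_pos: [0.6675, 0.0572, 0.1168]
orientation: [-0.002, -0.357, 0.934, 0.003]
wrist_force: [-5.5, 5.5, -0.4]
finger_gap: 0.0298
grip_force: 3.9
```

```bash
python3 f.py
```

```text
15.8 [0.66749559 0.05721908 0.11675846] th 42.404674951994835 r 0.16047608729409152 Ft 7.785333020144172 Fr -0.31046274877658453
```

Emit:
step_arm:
  deltas:
    - [7.2,-8.6,0,0,0,-4,-0.3]

```text
clock: 15.9
tcp_pos: [0.6747, 0.0488, 0.1167]
orientation: [-0.002, -0.324, 0.946, 0.003]
wrist_force: [-5.0, 5.2, -0.1]
finger_gap: 0.0298
grip_force: 4.1
```

Emit:
step_arm:
  deltas:
    - [3.4,-4.4,0,0,0,-2,-0.3]

```text
clock: 16.0
tcp_pos: [0.6786, 0.044, 0.1166]
orientation: [-0.001, -0.308, 0.952, 0.003]
wrist_force: [-4.5, 7.1, -0.4]
finger_gap: 0.0299
grip_force: 3.9
```

```bash
python3 f.py
```

```text
16.0 [0.6785515  0.04398913 0.11660568] th 36.24943763135461 r 0.16064409873865554 Ft 8.385490883259777 Fr 0.5307440399817978
```

Emit:
step_arm:
  deltas:
    - [-2.4,3.2,0,0,0,0,0]
    - [0,0,0,0,0,0,0]
    - [0,0,0,0,0,0,0]
    - [0,0,15,0,0,0,0]
    - [0,0,30,0,0,0,0]

```text
clock: 16.5
tcp_pos: [0.6762, 0.0452, 0.161]
orientation: [-0.002, -0.31, 0.951, 0.0]
wrist_force: [0.6, -0.2, -0.2]
finger_gap: 0.0429
grip_force: 0.0
```

Emit:
step_arm:
  deltas:
    - [0,0,40,0,0,0,0]
    - [0,0,40,0,0,0,0]
    - [-30,20,20,0,0,0,0]
    - [-40,20,0,0,0,0,0]
    - [-40,20,0,0,0,0,0]

```text
clock: 17.0
tcp_pos: [0.5682, 0.1053, 0.2647]
orientation: [0.003, -0.309, 0.951, -0.001]
wrist_force: [0.6, 1.0, 0.5]
finger_gap: 0.0429
grip_force: 0.0
```

Emit:
step_arm:
  deltas:
    - [-40,20,0,0,0,0,0]
    - [-40,20,0,0,0,0,0]
    - [-40,20,0,0,0,0,0]
    - [0,0,0,0,0,0,0]
    - [0,0,0,0,0,0,0]

```text
clock: 17.5
tcp_pos: [0.4478, 0.1657, 0.2645]
orientation: [0.002, -0.31, 0.951, -0.001]
wrist_force: [0.8, 0.1, -0.3]
finger_gap: 0.0426
grip_force: 0.0
```

```bash
python3 f.py; python3 knob.py
python3 - <<'E'
from h import *
snap("scene","s7.png")
E
```

```text
17.5 [0.44784624 0.16566877 0.26447974] th 115.02594087525969 r 0.23911804763592456 Ft -0.7367863263914913 Fr -0.24272634367882234
17.55 [0.44857263 0.16528483 0.26410425] [-0.23124125  0.05971069  0.3884774 ]
knob? 23 [ 0.54017702 -0.03951524  0.18871487] [ 0.53563222 -0.04463099  0.18409298] [ 0.54635421 -0.03312308  0.19247099]
handle 166 [0.65385049 0.05600425] 45.44778126703977
```

View pics/s7.png

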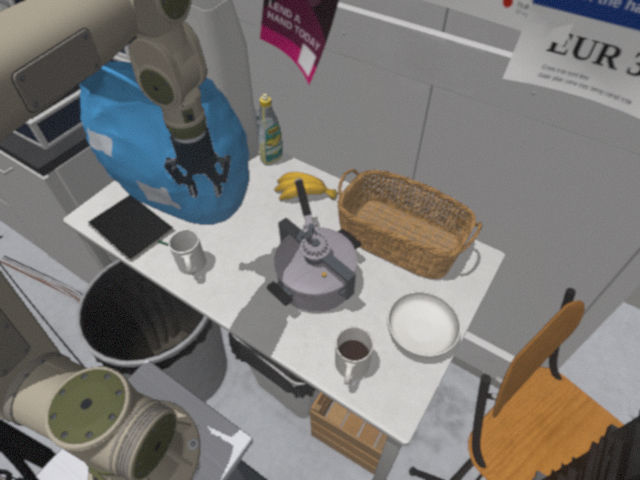

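The picture shows the handle at about px (308,205) with the gripper clear of it. The mugs (187,252) and (353,352), the bowl (424,324) and the bananas (305,186) have not moved. The lever knob measures 15 mm left of the handle's line, so it is set for tightening.

```bash
python3 -c "
from workcell import *
print(hand_in())"
```

```text
the job is handed in; nothing more can be done
None
```

The pawl is set to tightening and the screw is wound down until the handle took about 8.4 N, twice its loose running push of about 4.2 N. The arm has let go, the mugs, bowl and bananas have not moved, and the job is handed in after about 18 s of robot time.

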